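# Charge the finishing bowl and lock its collar

### The arm

A 6-joint arm with a two-finger parallel gripper is mounted at the origin on the work surface. World frame = base frame: x ahead of the robot, y to its left, z up, the work surface at z = 0. Lengths are in m, angles in rad, forces in N, time in s.
With the tool pointing down it reaches from about 0.275 to 0.85 m from the base axis. Payload 19 kg.
Tool frame: the origin (TCP) lies between the finger pads; the fingertips stand 8 mm ahead of it and the grasp point (between the pads) lies 11 mm behind it; z points along the fingers, y is the line along which they close (so a half turn about z gives the same grasp; the last joint's range is limited). The gripper opens to 85 mm and grips with 20 to 120 N. Pads are 22 mm wide; open, the fingers measure 114 mm over their backs; the gripper's body (76 mm by 85 mm) begins 54 mm behind the grasp point. The pads swing forward as they close: fully open they stand 13 mm farther back than shut.
Start: joints at [-0.134, 0.15, 1.437, -0, 1.554, -0.134], TCP at [0.575, -0, 0.239] pointing down, gripper open.
Joint ranges: [-2.8, 2.8], [-0.68, 2.1], [0.12, 2.68], [-1.39, 4.53], [0.16, 2.79], [-2.81, 2.81]. Speed limits (rad/s): [1.89, 1.89, 2.22, 3.01, 3.01, 3.01].

### API

Orientations are given as a rotation vector (axis times angle).
In Python, from rig import manip, capture, get_calibration gives the robot as it stands.
- The arm moves only by the tool arm_command, never from a script. Its argument "moves" is a list of rows, each an object with "travel": the shift along the world's x, y, z each as a share of 0.25 m, from -1 to 1, a list of three; "delta_rot": the turn, a rotation vector about the world's x, y, z each as a share of 2 pi rad, from -1 to 1, a list of three. A call has 1 to 5 rows; each row is the pose to reach, as a shift and turn from the pose commanded when the call began, turning the shorter way round; what a row does not reach only later rows make up. A row lasts 1/12 s, in which the tool goes at most 41.7 mm and 7.16 degrees, less where a joint would pass 70% of its speed; a pose out of reach is approached as far as the arm can. A call with a number of a shift or a turn outside -1 to 1 is refused whole. A call with a gripper value outside its range is refused whole. "claw" is the opening, from -1 (shut) to 1 (fully open), set as the call begins (left out, the last holds). The fingers move at their own pace and stop on an object; "force" is the grip in N (left out, the last holds). Time passes only in rows, so rows that repeat a pose let the fingers close. It gives the time, the measured TCP pose, the force, the opening and the grip force at its end, in the units of the state.
- manip.read_state(): the state, without advancing time (a new reading comes with each control period).
- capture(name): name is "scene" or "side" or "wrist"; returns the picture (400x640x3 uint8, blue, green, red); there is no depth.
- get_calibration(name): a dict with "fx", "fy", "cx", "cy" (pixels), "origin" and "attitude" of the camera in the world. Camera axes: x right, y down, z forward; pixel columns grow to the right and rows downward; lengths in m; the calibration is good to about 2 mm. A picture is of the moment at which its call begins: read the wrist's pose just before it. get_calibration takes no time and is no camera call; for the wrist camera it gives the pose at the moment of the call.
- manip.job_done(): hands the job in; it is judged then, once.
The state is a dict: "time_s": time; "joint_positions": joint angles; "joint_vel": joint speeds; "tau": joint torques, N m; "position": TCP position; "tool_rot": TCP orientation; "force": force on the tool from outside, world axes, zero at the start; "torque": the same for the moment, N m; "opening": finger opening in m; "finger_force": force on a finger pad.
Only numpy, scipy, OpenCV 4.12 (cv2) and the standard library are available. Lean on these libraries where they do the work, as an engineer would, in place of code of your own. Each camera call takes 0.05 s, during which the arm holds its last target. There are 200 camera calls.

### The job

Charge the bench finishing bowl: pour all six balls from the steel cup into the bowl and stand the empty cup back upright on the bench. Then turn the knurled collar on the bowl's centre spindle until its hidden keyway drops over the pin, push it fully down against its spring, and finish while still holding it pushed home with the gripper. Leave the other things on the bench where they are.

Things in the scene. Friction and masses are not known exactly. Their poses are not given: they have to be found in the camera images.
- finisher: Bench vibratory finisher, fixed: teal round motor base under an open grey ring-shaped bowl. Origin on its vertical centre axis at the bench surface; z up. Bowl rim 130 mm above the bench, inner radius 108 mm (outer 113) at the rim, 99 mm at the floor; floor 60 mm up. A cone hub in the middle (radius 42 mm at the floor, 28 mm at its top, 100 mm up) carries spring plate, spindle and collar.
- spindle_tip (a point): Tip of the finisher's fixed upright spindle (24 mm diameter), 157 mm above the bench on the bowl's axis, hidden in the collar. One cross pin (6 mm thick, reaching to radius 20 mm, its top 119 mm above the bench) sticks out of the spindle under the collar, in an unknown direction (this point's axes do not tell it). Both are greased (friction about 0.15); the spindle cannot turn.
- collar: Knurled aluminium collar, closed-topped cylinder, 52 mm diameter, 58 mm tall, about 0.22 kg, loose on the spindle. Origin at the centre of its underside, z up. Bore 25.5 mm wide, 52 mm deep, open below, with one hidden keyway 11 mm wide along its whole depth at its own +x side. At the start its underside rests on the pin, 119 mm above the bench.
- collar_top (a point): Centre of the collar's top, 58 mm over its underside. Turning it clockwise (seen from above) by an unknown 0.4 to 1.4 rad from the start brings the keyway over the pin; it fits about 0.1 rad either side, elsewhere the pin blocks it. Heights of the underside over the bench: 119 mm on the pin, 114 mm dropped onto the spring plate, 106 mm pushed home.
- thrust_plate (a joint): Sprung dark steel plate (50 mm diameter) around the spindle, under the collar: 0 = up (its top 114 mm above the bench), 0.008 m = fully pressed (hard stop). The spring resists with 4 N at 0 and 8 N at 0.008, more than the collar weighs: let go, it lifts the collar again.
- cup: Plain steel cup, straight and round, outer diameter 60 mm at the mouth, 75 mm tall, wall 3 mm, about 0.14 kg, open upward, no handle, standing on the bench with the six balls in it. Origin at the centre of its underside, z up.
- ball0_center (a point): Centre of a white ceramic burnishing ball, 15 mm diameter, 10 g; one of six alike, in the cup at the start.
- ball1_center (a point): Centre of a white ceramic burnishing ball, 15 mm diameter, 10 g; one of six alike, in the cup at the start.
- ball2_center (a point): Centre of a white ceramic burnishing ball, 15 mm diameter, 10 g; one of six alike, in the cup at the start.
- ball3_center (a point): Centre of a white ceramic burnishing ball, 15 mm diameter, 10 g; one of six alike, in the cup at the start.
- ball4_center (a point): Centre of a white ceramic burnishing ball, 15 mm diameter, 10 g; one of six alike, in the cup at the start.
- ball5_center (a point): Centre of a white ceramic burnishing ball, 15 mm diameter, 10 g; one of six alike, in the cup at the start.
- jar: Bystander: closed grey jar with a steel lid, 60 mm diameter, 85 mm tall, near the cup (the two may stand either way round). Origin at the centre of its underside.
- v_block: Bystander: steel V-block, 50 x 45 x 43 mm. Origin at the centre of its underside.
- wrench: Bystander: wrench lying flat. Origin under its middle.
- wheel: Bystander: white grinding wheel lying flat, 110 mm diameter, 13 mm thick. Origin at the centre of its underside.
- gauge_block: Bystander: steel block 75 x 50 x 25 mm. Origin at the centre of its underside.
- brush: Bystander: hand brush lying flat. Origin under its middle.
Not all that is in view belongs to the job. What is shaped like the collar but pink or yellow is not meant. What is shaped like the cup but purple is not meant.

How it is judged:
By the outcome, as a careful person would: the job done as asked, in the order asked, and still so for the second after the job is handed in, while the arm keeps its last pose, push and grip.
It also fails if it takes over 72 s, if anything falls off the work surface, if the arm or the gripper's body presses on something with over 40 N, if the wrist force passes 120 N, or if a joint passes its speed limit or range.

## Working session

There is one attempt and no reset: what is moved stays moved. The work goes in short steps, Python scripts to look and compute and a tool call to move; the robot and the scene stay as the last step left them, time stands still between calls to the robot, and variables do not carry over. Pictures are saved under pics/ and viewed, at most 10 in all, crops included, and the job is handed in when it is done.

Besides the shell and the picture viewer there is one more tool, called by a JSON object that holds its "name" and its "arguments", one argument or row to a line. arm_command: Moves the arm, as the interface text tells. Shift numbers are shares of 0.25 m and turn numbers shares of 2 pi rad, none past 1 either way. Its arguments: {"type":"object","properties":{"moves":{"type":"array","items":{"type":"object","properties":{"travel":{"type":"array","items":{"type":"number"}},"delta_rot":{"type":"array","items":{"type":"number"}}}}},"claw":{"type":"number"},"force":{"type":"number"}},"required":["moves"]}

```bash
ls; mkdir -p pics; python3 - <<'E'
from rig import manip,capture,get_calibration
import cv2
for n in("scene","side"):
    cv2.imwrite(f"pics/{n}0.png",capture(n)); print(n,get_calibration(n))
print(manip.read_state())
E
```

```text
pics
scene {'fx': 389.1628451988166, 'fy': 389.1628451988166, 'cx': 315.3259592787627, 'cy': 203.28512399852778, 'origin': array([ 1.22302967, -0.40276586,  0.66028218]), 'attitude': array([-1.92554518, -1.16347076,  0.58808063])}
side {'fx': 378.2790767036586, 'fy': 378.2790767036586, 'cx': 320.02102467344446, 'cy': 196.71666390008355, 'origin': array([0.47911585, 0.62830693, 0.6799785 ]), 'attitude': array([-0.17309403,  2.76553948, -1.34150846])}
{'time_s': 0.1, 'joint_positions': array([-1.33991388e-01,  1.50965195e-01,  1.43793913e+00, -1.42704282e-05,
        1.55382920e+00, -1.33987076e-01]), 'joint_vel': array([ 0.00085307,  0.00068573, -0.00219097,  0.00055366,  0.00142639,
        0.00039094]), 'tau': array([ 4.39465453e-03, -7.14378047e+01, -5.71798074e+01, -8.77157845e-05,
        7.01135112e-03, -1.30998615e-04]), 'position': array([5.74786330e-01, 9.42689120e-06, 2.38733065e-01]), 'tool_rot': array([-2.22081043e+00, -2.22080141e+00,  1.10405645e-03]), 'force': array([0.61612266, 0.05014872, 0.61513618]), 'torque': array([ 0.00666867, -0.00674846, -0.042819  ]), 'finger_force': 0.0, 'opening': 0.08570282097596046}
```

View pics/scene0.png

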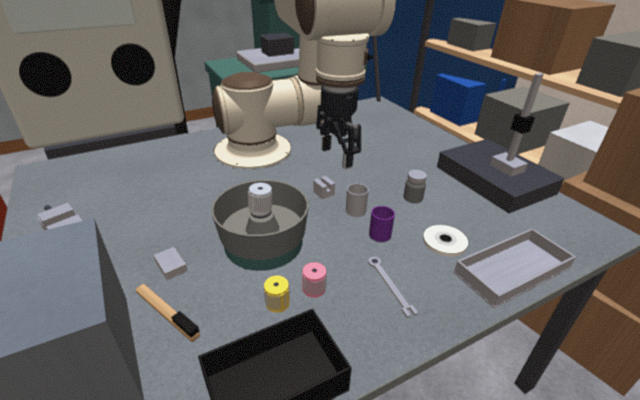

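View pics/side0.png

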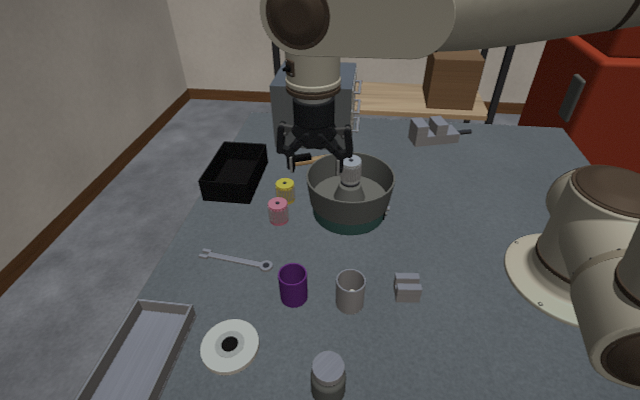

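The steel cup is at scene (357,200) / side (350,291). It could be confused with the purple cup at (382,224) or the jar at (415,186). The aluminium collar is in the bowl at scene (260,198) / side (351,170). The yellow (277,293) and pink (314,279) collars are decoys.

```bash
cat > h.py <<'E'
import numpy as np, cv2
from scipy.spatial.transform import Rotation as R
from rig import manip,capture,get_calibration
def ray(c,p):
    d=R.from_rotvec(c["attitude"]).apply([(p[0]-c["cx"])/c["fx"],(p[1]-c["cy"])/c["fy"],1]); return np.array(c["origin"]),d
def onz(c,p,z):
    o,d=ray(c,p); return o+d*(z-o[2])/d[2]
def proj(c,X):
    v=R.from_rotvec(c["attitude"]).inv().apply(np.atleast_2d(X)-c["origin"]); return np.c_[c["fx"]*v[:,0]/v[:,2]+c["cx"],c["fy"]*v[:,1]/v[:,2]+c["cy"]]
E
python3 - <<'E'
from h import *
a=cv2.imread("pics/scene0.png");b=cv2.imread("pics/side0.png")
S=get_calibration("scene");D=get_calibration("side")
print("cup",onz(S,(357,189),.075),onz(D,(350.5,281),.075))
print("collar",onz(S,(260,188),.177),onz(D,(351,160),.177))
print("purple",onz(S,(382,212),.075),onz(D,(293,274),.075))
print("jar",onz(S,(416,175),.085),onz(D,(328,365),.085))
print("vb",onz(D,(407,278),.043),onz(S,(324,184),.03))
z=lambda im,x,y,w,h:cv2.resize(im[y:y+h,x:x+w],None,fx=4,fy=4,interpolation=cv2.INTER_CUBIC)
cv2.imwrite("pics/c.png",np.vstack([z(a,205,165,190,75),z(b,250,260,190,70)]))
E
```

```text
cup [0.48775069 0.12707794 0.075     ] [0.48613707 0.13168027 0.075     ]
collar [ 0.51199153 -0.15970473  0.177     ] [ 0.50821403 -0.15784127  0.177     ]
purple [0.60636163 0.12522819 0.075     ] [0.6044634 0.1279967 0.075    ]
jar [0.51562912 0.30959226 0.085     ] [0.51099784 0.31616874 0.085     ]
vb [0.36747463 0.08263044 0.043     ] [0.36257353 0.09398518 0.03      ]
```

View pics/c.png

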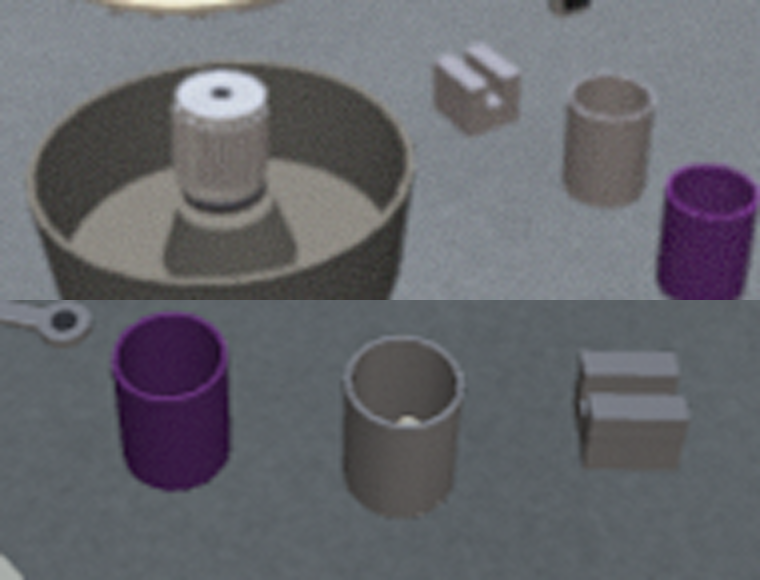

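The crop shows the grey steel cup with a white ball visible inside, at side (350,281), so the choice holds. The collar top centre is at scene (260,188). I'll go above the cup with the fingers closing along y and the tool leaning outward.

{"name": "arm_command", "arguments": {
  "moves": [
    {"travel":[-0.1,0.13,0],"delta_rot":[0,0,0.02]},
    {"travel":[-0.2,0.26,0],"delta_rot":[0,0,0.04]},
    {"travel":[-0.3,0.4,0],"delta_rot":[0,0,0.06]},
    {"travel":[-0.37,0.516,0],"delta_rot":[0,0,0.08]},
    {"travel":[-0.37,0.516,0],"delta_rot":[0,0,0.1]}
  ],
  "claw": 1
}}

```text
time_s: 0.52
position: [0.4795, 0.133, 0.2396]
tool_rot: [-1.417, -2.803, -0.002]
force: [0.3, -0.9, 0.3]
opening: 0.0852
finger_force: 0.0
```

{"name": "arm_command", "arguments": {
  "moves": [
    {"travel":[0,0,0],"delta_rot":[0,0,0.1]},
    {"travel":[0,0,0],"delta_rot":[0,0,0.1]},
    {"travel":[0,0,0],"delta_rot":[0,0,0.1]},
    {"travel":[0,0,0],"delta_rot":[0,0,0.1]},
    {"travel":[0,0,0],"delta_rot":[0,0,0.1]}
  ]
}}

```text
time_s: 0.93
position: [0.4823, 0.129, 0.239]
tool_rot: [-0.492, -3.102, 0.0]
force: [0.9, 0.6, -0.8]
opening: 0.0851
finger_force: 0.0
```

{"name": "arm_command", "arguments": {
  "moves": [
    {"delta_rot":[0,0,0.05],"travel":[0,0,0]},
    {"delta_rot":[0,0,0.05],"travel":[0,0,0]},
    {"delta_rot":[0,0,0.05],"travel":[0,0,0]},
    {"delta_rot":[0,0,0.05],"travel":[0,0,0]}
  ]
}}

```text
time_s: 1.27
position: [0.4823, 0.129, 0.239]
tool_rot: [-0.005, -3.141, 0.0]
force: [0.1, 0.1, 0.1]
opening: 0.0853
finger_force: 0.0
```

{"name": "arm_command", "arguments": {
  "moves": [
    {"delta_rot":[0,0.0833,0],"travel":[0,0,0]},
    {"delta_rot":[0,0.0833,0],"travel":[0,0,0]},
    {"delta_rot":[0,0.0833,0],"travel":[0,0,0]},
    {"delta_rot":[0,0.0833,0],"travel":[0,0,0]},
    {"delta_rot":[0,0.0833,0],"travel":[0,0,0]}
  ]
}}

```text
time_s: 1.68
position: [0.4832, 0.1286, 0.2366]
tool_rot: [-0.014, -2.606, 0.004]
force: [-1.0, -1.1, -1.5]
opening: 0.0855
finger_force: 0.0
```

```bash
python3 - <<'E'
from h import *
W=get_calibration("wrist"); im=capture("wrist"); cv2.imwrite("pics/w1.png",im)
s=manip.read_state(); print(s["time_s"],s["position"],R.from_rotvec(s["tool_rot"]).as_matrix().round(3),s["joint_positions"].round(3))
print(W["origin"],"cup exp",proj(W,[[.487,.129,.075]]))
E
```

```text
1.7333 [0.48323798 0.12870962 0.23656264] [[-0.862  0.008 -0.506]
 [ 0.01   1.    -0.   ]
 [ 0.506 -0.005 -0.862]] [ 0.08   0.335  1.303  0.045  2.033 -1.472]
[0.48607568 0.12978715 0.39141991] cup exp [[321.16751198 275.95914345]]
```

View pics/w1.png

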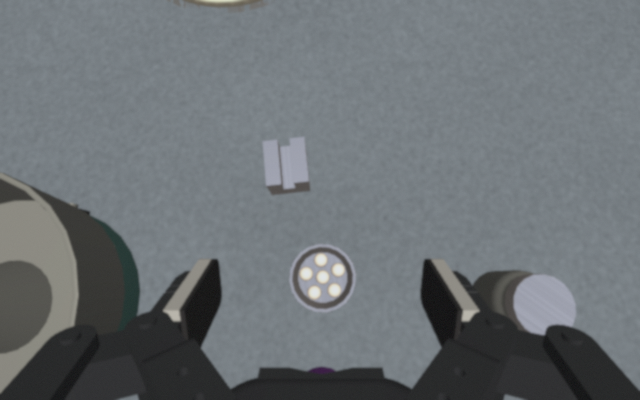

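The wrist view shows all six balls in the steel cup at (322,278), matching the estimate. The wrist camera hangs off the tool +x side and the radial pour is limited by joint 5. I'll pour sideways instead, with the fingers along x, the original yaw and a lean toward +y.

{"name": "arm_command", "arguments": {
  "moves": [
    {"delta_rot":[0,-0.0833,0],"travel":[0.022,-0.018,0]},
    {"delta_rot":[0,-0.0833,0],"travel":[0.022,-0.018,0]},
    {"delta_rot":[0,-0.0833,0],"travel":[0.022,-0.018,0]},
    {"delta_rot":[0,-0.0833,0],"travel":[0.022,-0.018,0]},
    {"delta_rot":[0,-0.0833,0],"travel":[0.022,-0.018,0]}
  ]
}}

```text
time_s: 2.15
position: [0.4866, 0.1249, 0.2416]
tool_rot: [0.011, 3.128, 0.001]
force: [-1.5, -0.6, 1.0]
opening: 0.0856
finger_force: 0.0
```

{"name": "arm_command", "arguments": {
  "moves": [
    {"delta_rot":[0,0,-0.1],"travel":[0,0,0]},
    {"delta_rot":[0,0,-0.1],"travel":[0,0,0]},
    {"delta_rot":[0,0,-0.1],"travel":[0,0,0]},
    {"delta_rot":[0,0,-0.1],"travel":[0,0,0]},
    {"delta_rot":[0,0,-0.1],"travel":[0,0,0]}
  ]
}}

```text
time_s: 2.57
position: [0.4878, 0.1245, 0.2397]
tool_rot: [0.986, 2.982, 0.0]
force: [0.9, -0.4, -0.0]
opening: 0.0855
finger_force: 0.0
```

{"name": "arm_command", "arguments": {
  "moves": [
    {"delta_rot":[0,0,-0.1],"travel":[0,0,0]},
    {"delta_rot":[0,0,-0.1],"travel":[0,0,0]},
    {"delta_rot":[0,0,-0.1],"travel":[0,0,0]},
    {"delta_rot":[0,0,-0.1],"travel":[0,0,0]},
    {"delta_rot":[0,0,-0.1],"travel":[0,0,0]}
  ]
}}

```text
time_s: 2.98
position: [0.4878, 0.1245, 0.2396]
tool_rot: [1.856, 2.534, 0.001]
force: [0.2, 0.2, -0.1]
opening: 0.0854
finger_force: 0.0
```

{"name": "arm_command", "arguments": {
  "moves": [
    {"delta_rot":[0,0,-0.05],"travel":[0,0,0]},
    {"delta_rot":[0,0,-0.05],"travel":[0,0,0]},
    {"delta_rot":[0,0,-0.05],"travel":[0,0,0]}
  ]
}}

```text
time_s: 3.23
position: [0.4878, 0.1245, 0.2396]
tool_rot: [2.231, 2.212, 0.001]
force: [0.4, -0.1, 0.9]
opening: 0.0853
finger_force: 0.0
```

{"name": "arm_command", "arguments": {
  "moves": [
    {"delta_rot":[-0.0833,0,0],"travel":[0,0,-0.1]},
    {"delta_rot":[-0.0833,0,0],"travel":[0,0,-0.2]},
    {"delta_rot":[-0.0833,0,0],"travel":[0,0,-0.3]},
    {"delta_rot":[-0.0833,0,0],"travel":[0,0,-0.3]},
    {"delta_rot":[-0.0833,0,0],"travel":[0,0,-0.3]}
  ]
}}

```text
time_s: 3.65
position: [0.4869, 0.1257, 0.1624]
tool_rot: [1.92, 1.925, -0.525]
force: [-0.3, 0.7, -0.3]
opening: 0.0853
finger_force: 0.0
```

```bash
python3 - <<'E'
from h import *
W=get_calibration("wrist"); im=capture("wrist"); cv2.imwrite("pics/w2.png",im)
s=manip.read_state(); print(s["time_s"],s["position"],R.from_rotvec(s["tool_rot"]).as_matrix().round(3),s["joint_positions"].round(3))
print(W["origin"],"cup exp",proj(W,[[.488,.130,.075]]))
E
```

```text
3.7 [0.48730584 0.12595655 0.16295965] [[-0.003  1.    -0.001]
 [ 0.864  0.002 -0.503]
 [-0.503 -0.002 -0.864]] [ 0.391  0.197  1.629 -0.484  1.539  0.459]
[0.48805267 0.26141121 0.23825685] cup exp [[321.00325342 138.89663603]]
```

View pics/w2.png

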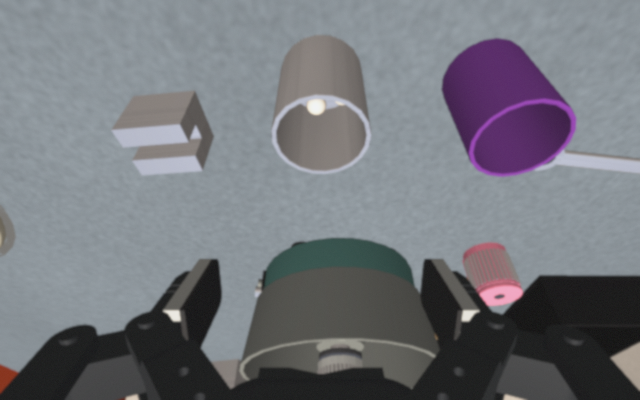

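Cup mouth at (322,134), purple cup at (510,135), clear of the fingers. Descend and grip.

{"name": "arm_command", "arguments": {
  "moves": [
    {"travel":[0,0.004,-0.12]},
    {"travel":[0,0.004,-0.24]},
    {"travel":[0,0.004,-0.36]},
    {"travel":[0,0.004,-0.472]},
    {"travel":[0,0.004,-0.472]}
  ]
}}

```text
validation failed for argument at $.mo...
```

{"name": "arm_command", "arguments": {
  "moves": [
    {"travel":[0,0,0]},
    {"travel":[0,0,0]},
    {"travel":[0,0,0]},
    {"travel":[0,0,0]},
    {"travel":[0,0,0]}
  ],
  "claw": -1,
  "force": 40
}}

```text
validation failed for argument at $.mo...
```

{"name": "arm_command", "arguments": {
  "moves": [
    {"travel":[0,0,0]},
    {"travel":[0,0,0]},
    {"travel":[0,0,0]},
    {"travel":[0,0,0]},
    {"travel":[0,0,0]}
  ]
}}

```text
validation failed for argument at $.mo...
```

{"name": "arm_command", "arguments": {
  "moves": [
    {"travel":[0,0.004,-0.12],"delta_rot":[0,0,0]},
    {"travel":[0,0.004,-0.24],"delta_rot":[0,0,0]},
    {"travel":[0,0.004,-0.36],"delta_rot":[0,0,0]},
    {"travel":[0,0.004,-0.472],"delta_rot":[0,0,0]},
    {"travel":[0,0.004,-0.472],"delta_rot":[0,0,0]}
  ]
}}

```text
time_s: 4.12
position: [0.4864, 0.1245, 0.0429]
tool_rot: [1.931, 1.929, -0.52]
force: [-1.2, -0.4, -1.5]
opening: 0.0851
finger_force: 0.0
```

{"name": "arm_command", "arguments": {
  "moves": [
    {"travel":[0,0,0],"delta_rot":[0,0,0]},
    {"travel":[0,0,0],"delta_rot":[0,0,0]},
    {"travel":[0,0,0],"delta_rot":[0,0,0]},
    {"travel":[0,0,0],"delta_rot":[0,0,0]},
    {"travel":[0,0,0],"delta_rot":[0,0,0]}
  ],
  "claw": -1,
  "force": 40
}}

```text
time_s: 4.53
position: [0.489, 0.1257, 0.049]
tool_rot: [1.928, 1.925, -0.511]
force: [-2.7, 0.4, 7.4]
opening: 0.0585
finger_force: 42.4
```

{"name": "arm_command", "arguments": {
  "moves": [
    {"travel":[0,0,0],"delta_rot":[0,0,0]},
    {"travel":[0,0,0],"delta_rot":[0,0,0]},
    {"travel":[0,0,0],"delta_rot":[0,0,0]},
    {"travel":[0,0,0],"delta_rot":[0,0,0]},
    {"travel":[0,0,0],"delta_rot":[0,0,0]}
  ]
}}

```text
time_s: 4.95
position: [0.489, 0.1257, 0.049]
tool_rot: [1.928, 1.925, -0.511]
force: [-2.8, -1.2, 6.8]
opening: 0.0586
finger_force: 42.3
```

Gripped. Lift, carry over the bowl and begin the tilt.

{"name": "arm_command", "arguments": {
  "moves": [
    {"travel":[0,0,0.1],"delta_rot":[0,0,0]},
    {"travel":[0,0,0.25],"delta_rot":[0,0,0]},
    {"travel":[0,0,0.4],"delta_rot":[0,0,0]},
    {"travel":[0,0,0.55],"delta_rot":[0,0,0]},
    {"travel":[0,0,0.7],"delta_rot":[0,0,0]}
  ]
}}

```text
time_s: 5.37
position: [0.4877, 0.1255, 0.2253]
tool_rot: [1.928, 1.927, -0.511]
force: [1.1, 0.3, -2.9]
opening: 0.0585
finger_force: 44.3
```

{"name": "arm_command", "arguments": {
  "moves": [
    {"travel":[0,-0.05,0],"delta_rot":[0,0,0]},
    {"travel":[0.02,-0.15,0],"delta_rot":[0,0,0]},
    {"travel":[0.04,-0.25,0],"delta_rot":[0,0,0]},
    {"travel":[0.06,-0.35,0],"delta_rot":[0,0,0]},
    {"travel":[0.088,-0.45,0],"delta_rot":[0,0,0]}
  ]
}}

```text
time_s: 5.78
position: [0.51, 0.0119, 0.2232]
tool_rot: [1.927, 1.926, -0.512]
force: [1.0, 1.2, -1.6]
opening: 0.0585
finger_force: 44.6
```

{"name": "arm_command", "arguments": {
  "moves": [
    {"travel":[0,-0.08,0],"delta_rot":[0.01,0,0]},
    {"travel":[0,-0.15,0],"delta_rot":[0.02,0,0]},
    {"travel":[0,-0.21,0],"delta_rot":[0.04,0,0]},
    {"travel":[0,-0.25,0],"delta_rot":[0.06,0,0]},
    {"travel":[0,-0.264,0],"delta_rot":[0.08,0,0]}
  ]
}}

```text
time_s: 6.2
position: [0.5105, -0.054, 0.2245]
tool_rot: [2.208, 2.209, -0.012]
force: [0.3, 0.2, -2.8]
opening: 0.0589
finger_force: 44.6
```

{"name": "arm_command", "arguments": {
  "moves": [
    {"travel":[0,0,0],"delta_rot":[0.02,0,0]},
    {"travel":[0,0,0],"delta_rot":[0.04,0,0]},
    {"travel":[0,0,0],"delta_rot":[0.06,0,0]},
    {"travel":[0,0,0],"delta_rot":[0.08,0,0]},
    {"travel":[0,0,0],"delta_rot":[0.1,0,0]}
  ]
}}

```text
time_s: 6.62
position: [0.5105, -0.054, 0.2242]
tool_rot: [-1.876, -1.879, -0.593]
force: [1.0, 1.7, -3.3]
opening: 0.0585
finger_force: 44.6
```

```bash
python3 - <<'E'
from h import *
cv2.imwrite("pics/p1.png",np.hstack([capture("scene")[60:360,130:530],capture("side")[60:360,160:560]]))
s=manip.read_state(); print(s["time_s"],s["position"],R.from_rotvec(s["tool_rot"]).as_matrix().round(3),s["joint_positions"].round(3))
E
```

```text
6.7167 [ 0.50972031 -0.05527498  0.22097714] [[ 0.003  1.     0.002]
 [ 0.822 -0.003  0.57 ]
 [ 0.57  -0.    -0.822]] [-0.569  0.157  1.582  0.509  1.736 -0.566]
```

View pics/p1.png

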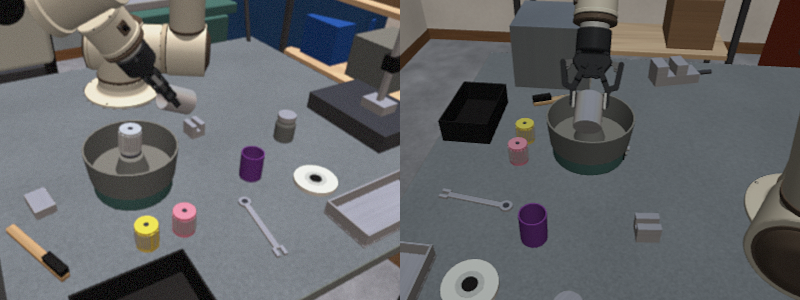

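The cup hangs over the bowl's +y side, tilted about 65°, with the gripper clear of the collar. Continue the pour slowly.

{"name": "arm_command", "arguments": {
  "moves": [
    {"travel":[0,0,0],"delta_rot":[0.012,0,0]},
    {"travel":[0,0,0],"delta_rot":[0.024,0,0]},
    {"travel":[0,0,0],"delta_rot":[0.036,0,0]},
    {"travel":[0,0,0],"delta_rot":[0.048,0,0]},
    {"travel":[0,0,0],"delta_rot":[0.06,0,0]}
  ]
}}

```text
time_s: 7.13
position: [0.5101, -0.0528, 0.2226]
tool_rot: [-1.63, -1.634, -0.869]
force: [0.3, 0.6, -2.8]
opening: 0.0588
finger_force: 44.7
```

{"name": "arm_command", "arguments": {
  "moves": [
    {"travel":[0,0,0],"delta_rot":[0.01,0,0]},
    {"travel":[0,0,0],"delta_rot":[0.02,0,0]},
    {"travel":[0,0,0],"delta_rot":[0.03,0,0]},
    {"travel":[0,0,0],"delta_rot":[0.04,0,0]},
    {"travel":[0,0,0],"delta_rot":[0.055,0,0]}
  ]
}}

```text
time_s: 7.55
position: [0.5103, -0.0525, 0.2229]
tool_rot: [-1.389, -1.395, -1.081]
force: [-0.2, 0.4, -2.1]
opening: 0.0586
finger_force: 44.7
```

{"name": "arm_command", "arguments": {
  "moves": [
    {"travel":[0,0,0],"delta_rot":[0,0,0]},
    {"travel":[0,0,0],"delta_rot":[0,0,0]},
    {"travel":[0,0,0],"delta_rot":[0,0,0]},
    {"travel":[0,0,0],"delta_rot":[0,0,0]},
    {"travel":[0,0,0],"delta_rot":[0,0,0]}
  ]
}}

```text
time_s: 7.97
position: [0.5101, -0.0528, 0.2221]
tool_rot: [-1.389, -1.392, -1.081]
force: [-0.1, 0.7, -1.7]
opening: 0.0589
finger_force: 44.7
```

{"name": "arm_command", "arguments": {
  "moves": [
    {"travel":[0,0,0],"delta_rot":[0,0,0]},
    {"travel":[0,0,0],"delta_rot":[0,0,0]},
    {"travel":[0,0,0],"delta_rot":[0,0,0]},
    {"travel":[0,0,0],"delta_rot":[0,0,0]},
    {"travel":[0,0,0],"delta_rot":[0,0,0]}
  ]
}}

```text
time_s: 8.38
position: [0.51, -0.053, 0.2212]
tool_rot: [-1.388, -1.388, -1.082]
force: [-0.3, 0.6, -2.7]
opening: 0.0584
finger_force: 44.7
```

```bash
python3 - <<'E'
from h import *
z=lambda im:cv2.resize(im,(400,400),interpolation=cv2.INTER_CUBIC)
a,b,w=[capture(n) for n in("scene","side","wrist")]
cv2.imwrite("pics/p2.png",np.vstack([np.hstack([z(a[140:290,190:340]),z(b[110:260,280:430])]),cv2.resize(w[200:],(800,200))]))
s=manip.read_state(); print(s["time_s"],s["position"],R.from_rotvec(s["tool_rot"]).as_matrix().round(3),s["joint_positions"].round(3))
E
```

```text
8.5333 [ 0.50997569 -0.05304537  0.22120892] [[ 0.     1.    -0.   ]
 [ 0.243  0.     0.97 ]
 [ 0.97  -0.    -0.243]] [-0.736  0.45   1.6    0.948  2.055 -0.733]
```

View pics/p2.png

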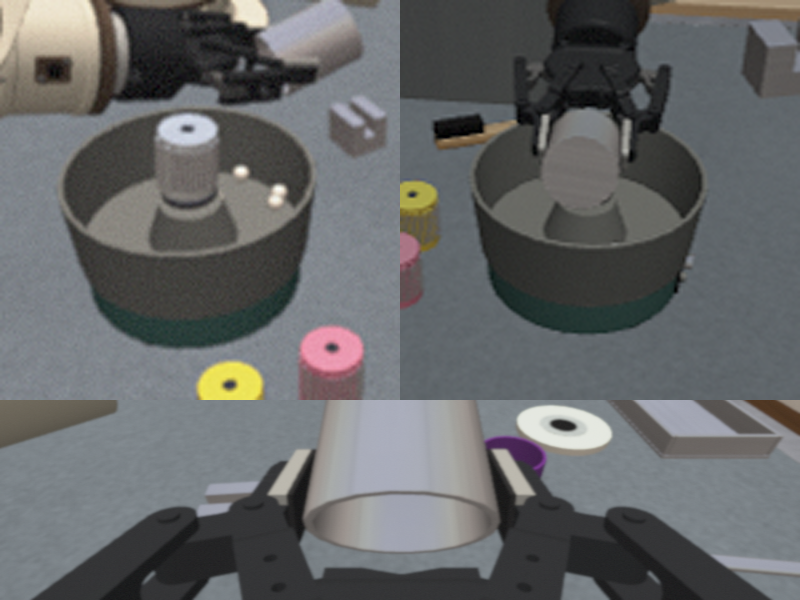

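Three balls are visible on the bowl floor at (242,172), (278,190) and (275,201); the rest are hidden by the rim. Tilt a little more, then bring the cup back upright and look.

{"name": "arm_command", "arguments": {
  "moves": [
    {"travel":[0,0,0],"delta_rot":[0.015,0,0]},
    {"travel":[0,0,0],"delta_rot":[0.03,0,0]},
    {"travel":[0,0,0],"delta_rot":[0.03,0,0]},
    {"travel":[0,0,0],"delta_rot":[0.03,0,0]},
    {"travel":[0,0,0],"delta_rot":[0.03,0,0]}
  ]
}}

```text
time_s: 8.95
position: [0.5101, -0.0531, 0.2214]
tool_rot: [-1.253, -1.254, -1.18]
force: [0.4, -0.1, -1.0]
opening: 0.0588
finger_force: 44.7
```

{"name": "arm_command", "arguments": {
  "moves": [
    {"travel":[0,0,0],"delta_rot":[0,0,0]},
    {"travel":[0,0,0],"delta_rot":[-0.03,0,0]},
    {"travel":[0,0,0],"delta_rot":[-0.05,0,0]},
    {"travel":[0,0,0],"delta_rot":[-0.07,0,0]},
    {"travel":[0,0,0],"delta_rot":[-0.08,0,0]}
  ]
}}

```text
time_s: 9.37
position: [0.5102, -0.054, 0.2222]
tool_rot: [-1.614, -1.614, -0.889]
force: [0.1, 1.3, -1.1]
opening: 0.0583
finger_force: 44.6
```

{"name": "arm_command", "arguments": {
  "moves": [
    {"travel":[0,0,0],"delta_rot":[-0.1,0,0]},
    {"travel":[0,0,0],"delta_rot":[-0.1,0,0]},
    {"travel":[0,0,0],"delta_rot":[-0.1,0,0]},
    {"travel":[0,0,0],"delta_rot":[-0.1,0,0]},
    {"travel":[0,0,0],"delta_rot":[-0.1,0,0]}
  ]
}}

```text
time_s: 9.78
position: [0.5103, -0.0538, 0.2235]
tool_rot: [-2.015, -2.016, -0.392]
force: [-0.7, -0.2, -2.0]
opening: 0.0585
finger_force: 44.6
```

{"name": "arm_command", "arguments": {
  "moves": [
    {"travel":[0,0,0],"delta_rot":[-0.1,0,0]},
    {"travel":[0,0,0],"delta_rot":[-0.1,0,0]},
    {"travel":[0,0,0],"delta_rot":[-0.1,0,0]},
    {"travel":[0,0,0],"delta_rot":[-0.1,0,0]},
    {"travel":[0,0,0],"delta_rot":[-0.1,0,0]}
  ]
}}

```text
time_s: 10.2
position: [0.5106, -0.053, 0.2242]
tool_rot: [2.089, 2.089, -0.249]
force: [-0.2, -0.9, -2.3]
opening: 0.0588
finger_force: 44.6
```

{"name": "arm_command", "arguments": {
  "moves": [
    {"travel":[-0.02,0.15,0],"delta_rot":[-0.02,0,0]},
    {"travel":[-0.04,0.3,0],"delta_rot":[-0.0417,0,0]},
    {"travel":[-0.06,0.45,0],"delta_rot":[-0.0417,0,0]},
    {"travel":[-0.088,0.6,0],"delta_rot":[-0.0417,0,0]},
    {"travel":[-0.088,0.714,0],"delta_rot":[-0.0417,0,0]}
  ]
}}

```text
time_s: 10.62
position: [0.4867, 0.1273, 0.2224]
tool_rot: [1.94, 1.942, -0.492]
force: [0.4, -0.3, -1.9]
opening: 0.0584
finger_force: 44.6
```

```bash
python3 - <<'E'
from h import *
z=lambda im:cv2.resize(im,(400,400),interpolation=cv2.INTER_CUBIC)
a,b,w=[capture(n) for n in("scene","side","wrist")]
cv2.imwrite("pics/p3.png",np.vstack([np.hstack([z(a[140:290,190:340]),z(b[110:260,280:430])]),w[200:,:][:, :].repeat(1,0) if 0 else cv2.resize(w[220:,140:500],(800,200))]))
s=manip.read_state(); print(s["time_s"],s["position"],R.from_rotvec(s["tool_rot"]).as_matrix().round(3),s["joint_positions"].round(3))
E
```

```text
10.7667 [0.48792303 0.1275693  0.22216561] [[-0.003  1.     0.004]
 [ 0.879  0.005 -0.477]
 [-0.477  0.002 -0.879]] [ 0.381  0.145  1.556 -0.462  1.629  0.394]
```

View pics/p3.png

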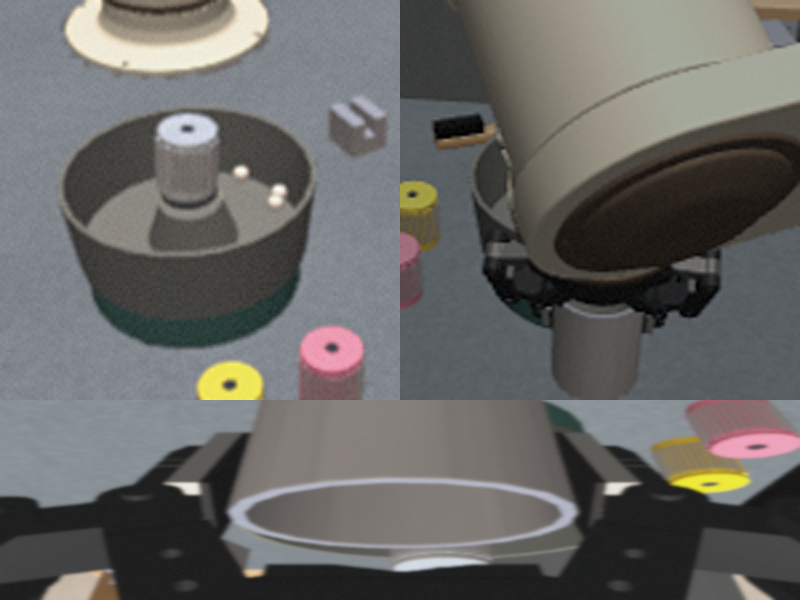

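Cup looks empty inside and the bystanders are in place. Set the cup back at its old spot, with a small rotation correction.

{"name": "arm_command", "arguments": {
  "moves": [
    {"travel":[0,0,-0.15],"delta_rot":[-0.0033,0,0]},
    {"travel":[0,0,-0.3],"delta_rot":[-0.0033,0,0]},
    {"travel":[0,0,-0.45],"delta_rot":[-0.0033,0,0]},
    {"travel":[0,0,-0.58],"delta_rot":[-0.0033,0,0]},
    {"travel":[0,0,-0.65],"delta_rot":[-0.0033,0,0]}
  ]
}}

```text
time_s: 11.18
position: [0.4871, 0.1235, 0.0562]
tool_rot: [1.93, 1.929, -0.515]
force: [-0.8, -0.2, -2.1]
opening: 0.0586
finger_force: 44.6
```

{"name": "arm_command", "arguments": {
  "moves": [
    {"travel":[0,0,-0.01],"delta_rot":[0,0,0]},
    {"travel":[0,0,-0.02],"delta_rot":[0,0,0]},
    {"travel":[0,0,-0.03],"delta_rot":[0,0,0]},
    {"travel":[0,0,-0.036],"delta_rot":[0,0,0]},
    {"travel":[0,0,-0.036],"delta_rot":[0,0,0]}
  ]
}}

```text
time_s: 11.6
position: [0.4886, 0.1248, 0.0509]
tool_rot: [1.93, 1.929, -0.51]
force: [-0.7, 0.6, -1.6]
opening: 0.0585
finger_force: 44.6
```

{"name": "arm_command", "arguments": {
  "moves": [
    {"travel":[0,0,-0.006],"delta_rot":[0,0,0]},
    {"travel":[0,0,-0.012],"delta_rot":[0,0,0]},
    {"travel":[0,0,-0.012],"delta_rot":[0,0,0]}
  ]
}}

```text
time_s: 11.85
position: [0.4886, 0.125, 0.0489]
tool_rot: [1.929, 1.928, -0.511]
force: [-8.7, 3.6, 25.6]
opening: 0.0584
finger_force: 47.4
```

{"name": "arm_command", "arguments": {
  "moves": [
    {"travel":[0,0,0.007],"delta_rot":[0,0,0]},
    {"travel":[0,0,0.007],"delta_rot":[0,0,0]},
    {"travel":[0,0,0.007],"delta_rot":[0,0,0]}
  ]
}}

```text
time_s: 12.1
position: [0.4883, 0.1249, 0.0491]
tool_rot: [1.929, 1.929, -0.511]
force: [-1.8, 3.2, 6.6]
opening: 0.0586
finger_force: 45.6
```

{"name": "arm_command", "arguments": {
  "moves": [
    {"travel":[0,0,0],"delta_rot":[0,0,0]},
    {"travel":[0,0,0],"delta_rot":[0,0,0]},
    {"travel":[0,0,0],"delta_rot":[0,0,0]},
    {"travel":[0,0,0],"delta_rot":[0,0,0]},
    {"travel":[0,0,0],"delta_rot":[0,0,0]}
  ],
  "claw": 1
}}

```text
time_s: 12.52
position: [0.488, 0.1247, 0.0484]
tool_rot: [1.93, 1.93, -0.513]
force: [1.2, 0.6, 0.3]
opening: 0.0855
finger_force: 0.0
```

{"name": "arm_command", "arguments": {
  "moves": [
    {"travel":[0,0.0,0.05],"delta_rot":[0,0,0]},
    {"travel":[0,0.0,0.15],"delta_rot":[0,0,0]},
    {"travel":[0,0.0,0.3],"delta_rot":[0,0,0]},
    {"travel":[0,0.0,0.45],"delta_rot":[0,0,0]},
    {"travel":[0,0.0,0.6],"delta_rot":[0,0,0]}
  ]
}}

```text
time_s: 12.93
position: [0.4875, 0.1246, 0.2011]
tool_rot: [1.93, 1.93, -0.513]
force: [1.3, 0.1, -0.2]
opening: 0.0858
finger_force: 0.0
```

{"name": "arm_command", "arguments": {
  "moves": [
    {"travel":[0,0,0.1],"delta_rot":[0.0833,0,0]},
    {"travel":[0,-0.1,0.2],"delta_rot":[0.0833,0,0]},
    {"travel":[0.02,-0.25,0.2],"delta_rot":[0.0833,0,0]},
    {"travel":[0.04,-0.4,0.2],"delta_rot":[0.0833,0,0]},
    {"travel":[0.06,-0.55,0.2],"delta_rot":[0.0833,0,0]}
  ]
}}

```text
time_s: 13.35
position: [0.4997, 0.012, 0.2503]
tool_rot: [2.212, 2.215, -0.017]
force: [0.2, -0.5, -0.4]
opening: 0.0853
finger_force: 0.0
```

{"name": "arm_command", "arguments": {
  "moves": [
    {"travel":[0.01,-0.15,0],"delta_rot":[0,0,0]},
    {"travel":[0.02,-0.3,0],"delta_rot":[0,0,0]},
    {"travel":[0.03,-0.45,0],"delta_rot":[0,0,0]},
    {"travel":[0.03,-0.58,0],"delta_rot":[0,0,0]},
    {"travel":[0.03,-0.58,0],"delta_rot":[0,0,0]}
  ]
}}

```text
time_s: 13.77
position: [0.5067, -0.1369, 0.2485]
tool_rot: [2.217, 2.209, -0.028]
force: [0.4, 0.2, -0.2]
opening: 0.0851
finger_force: 0.0
```

```bash
python3 - <<'E'
from h import *
W=get_calibration("wrist"); w=capture("wrist"); b=capture("side")
cv2.imwrite("pics/w4f.png",w)
cv2.imwrite("pics/w4.png",np.vstack([w,cv2.resize(b[230:330,220:480],(640,200))]))
s=manip.read_state(); print(s["time_s"],s["position"],R.from_rotvec(s["tool_rot"]).as_matrix().round(3),s["joint_positions"].round(3))
print("exp collar",proj(W,[[.510,-.159,.177],[.51,-.267,.13],[.51,-.051,.13],[.402,-.159,.13],[.618,-.159,.13]]),W["origin"])
E
```

```text
13.8667 [ 0.50692568 -0.13303791  0.24848996] [[ 0.002  1.    -0.004]
 [ 1.    -0.002 -0.019]
 [-0.019 -0.004 -1.   ]] [-0.392  0.04   1.539 -0.02   1.558 -0.39 ]
exp collar [[324.59952409 243.96083122]
 [324.29490373 329.96063502]
 [324.14662413  69.63683648]
 [186.39458486 216.80473322]
 [462.67911403 216.30418299]] [ 0.50876766 -0.05592241  0.38073979]
```

View pics/w4.png

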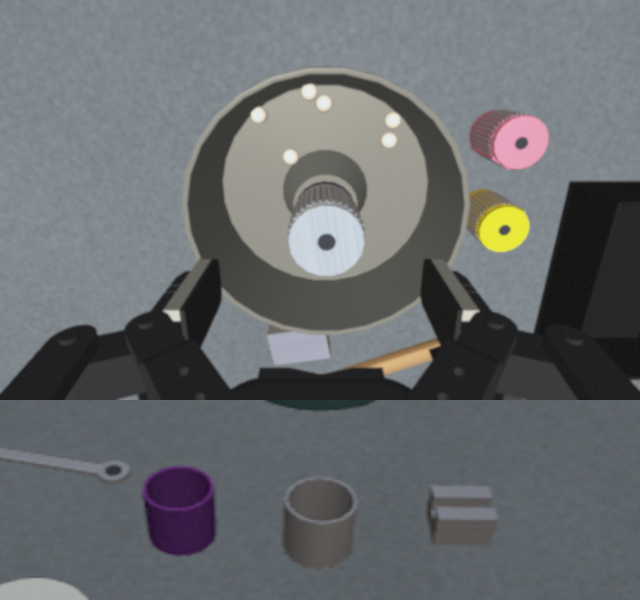

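All six balls lie in the bowl: (258,115), (309,91), (323,103), (392,120), (389,140) and (290,156). The cup stands upright and empty. Collar top is at (326,241), i.e. about (0.511, -0.157), right under the tool. Descend and grip it.

{"name": "arm_command", "arguments": {
  "moves": [
    {"travel":[0,0,0],"delta_rot":[0,0,0]},
    {"travel":[0,0,0],"delta_rot":[0,0,0]},
    {"travel":[0.002,0,-0.1],"delta_rot":[0,0,0]},
    {"travel":[0.002,0,-0.2],"delta_rot":[0,0,0]},
    {"travel":[0.002,0,-0.2],"delta_rot":[0,0,0]}
  ]
}}

```text
time_s: 14.28
position: [0.5064, -0.1304, 0.194]
tool_rot: [2.215, 2.219, -0.029]
force: [-1.0, -0.2, -0.9]
opening: 0.0855
finger_force: 0.0
```

{"name": "arm_command", "arguments": {
  "moves": [
    {"travel":[0,0,-0.08],"delta_rot":[0,0,0]},
    {"travel":[0,0,-0.16],"delta_rot":[0,0,0]},
    {"travel":[0,0,-0.232],"delta_rot":[0,0,0]},
    {"travel":[0,0,-0.232],"delta_rot":[0,0,0]},
    {"travel":[0,0,-0.232],"delta_rot":[0,0,0]}
  ]
}}

```text
time_s: 14.7
position: [0.5079, -0.1316, 0.1408]
tool_rot: [2.213, 2.215, -0.027]
force: [0.2, 0.1, 1.0]
opening: 0.0852
finger_force: 0.0
```

{"name": "arm_command", "arguments": {
  "moves": [
    {"travel":[0,0,0],"delta_rot":[0,0,0]},
    {"travel":[0,0,0],"delta_rot":[0,0,0]},
    {"travel":[0,0,0],"delta_rot":[0,0,0]},
    {"travel":[0,0,0],"delta_rot":[0,0,0]},
    {"travel":[0,0,0],"delta_rot":[0,0,0]}
  ],
  "claw": -1,
  "force": 50
}}

```text
time_s: 15.12
position: [0.509, -0.1312, 0.1413]
tool_rot: [2.213, 2.213, -0.021]
force: [5.0, 37.2, 25.7]
opening: 0.0264
finger_force: 46.7
```

{"name": "arm_command", "arguments": {
  "moves": [
    {"travel":[0,0,0],"delta_rot":[0,0,0]},
    {"travel":[0,0,0],"delta_rot":[0,0,0]},
    {"travel":[0,0,0],"delta_rot":[0,0,0]},
    {"travel":[0,0,0],"delta_rot":[0,0,0]},
    {"travel":[0,0,0],"delta_rot":[0,0,0]}
  ]
}}

```text
time_s: 15.53
position: [0.5091, -0.1301, 0.1416]
tool_rot: [2.212, 2.215, -0.019]
force: [4.7, 23.6, 17.2]
opening: 0.0248
finger_force: 53.6
```

The tool had stopped at y=-0.131, about 26 mm short, so the pads closed on the collar's edge. Open, shift over, and check.

{"name": "arm_command", "arguments": {
  "moves": [
    {"travel":[0,0,0],"delta_rot":[0,0,0]},
    {"travel":[0,0,0],"delta_rot":[0,0,0]},
    {"travel":[0,0,0],"delta_rot":[0,0,0]},
    {"travel":[0,0,0],"delta_rot":[0,0,0]},
    {"travel":[0,0,0],"delta_rot":[0,0,0]}
  ],
  "claw": 1
}}

```text
time_s: 15.95
position: [0.5077, -0.1323, 0.1398]
tool_rot: [2.214, 2.214, -0.027]
force: [0.4, 0.4, -0.4]
opening: 0.0828
finger_force: 0.0
```

{"name": "arm_command", "arguments": {
  "moves": [
    {"travel":[0.004,-0.03,0],"delta_rot":[0,0,0]},
    {"travel":[0.008,-0.06,0],"delta_rot":[0,0,0]},
    {"travel":[0.008,-0.09,0],"delta_rot":[0,0,0]},
    {"travel":[0.008,-0.105,0],"delta_rot":[0,0,0]},
    {"travel":[0.008,-0.105,0],"delta_rot":[0,0,0]}
  ]
}}

```text
time_s: 16.37
position: [0.5097, -0.1595, 0.1397]
tool_rot: [2.215, 2.213, -0.027]
force: [0.2, 0.2, 0.7]
opening: 0.0851
finger_force: 0.0
```

```bash
python3 - <<'E'
from h import *
b=capture("side");a=capture("scene");W=get_calibration("wrist");w=capture("wrist")
cv2.imwrite("pics/p5.png",np.hstack([cv2.resize(w[100:],(480,300)),cv2.resize(a[155:255,210:310],(300,300),interpolation=cv2.INTER_CUBIC)]))
s=manip.read_state(); print(s["time_s"],s["position"],s["tool_rot"],s["force"],s["joint_positions"].round(3))
print((proj(W,[[.511,-.157,.177]])-[0,100])*[.75,1])
E
```

```text
16.5167 [ 0.50967343 -0.15839073  0.13981518] [ 2.214318    2.21353352 -0.02632361] [ 0.40197153 -0.92995526 -0.78983304] [-0.434  0.119  1.678 -0.02   1.341 -0.429]
[[240.61353455 228.30815895]]
```

View pics/p5.png

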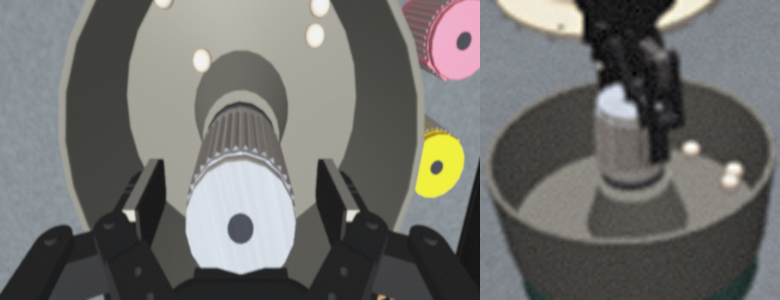

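Collar top at (240,228) in the left panel, exactly where expected and centred between the pads, still seated. Grip it.

{"name": "arm_command", "arguments": {
  "moves": [
    {"travel":[0,0,0],"delta_rot":[0.003,0,0]},
    {"travel":[0,0,0],"delta_rot":[0.003,0,0]},
    {"travel":[0,0,0],"delta_rot":[0.003,0,0]}
  ]
}}

```text
time_s: 16.77
position: [0.5098, -0.1584, 0.1399]
tool_rot: [-2.22, -2.219, 0.005]
force: [-0.3, -0.1, 0.1]
opening: 0.0849
finger_force: 0.0
```

{"name": "arm_command", "arguments": {
  "moves": [
    {"travel":[0,0,0],"delta_rot":[0,0,0]},
    {"travel":[0,0,0],"delta_rot":[0,0,0]},
    {"travel":[0,0,0],"delta_rot":[0,0,0]},
    {"travel":[0,0,0],"delta_rot":[0,0,0]},
    {"travel":[0,0,0],"delta_rot":[0,0,0]}
  ],
  "claw": -1,
  "force": 50
}}

```text
time_s: 17.18
position: [0.5098, -0.1583, 0.14]
tool_rot: [-2.22, -2.22, 0.005]
force: [-1.6, 1.0, 3.0]
opening: 0.05
finger_force: 51.4
```

{"name": "arm_command", "arguments": {
  "moves": [
    {"travel":[0,0,0],"delta_rot":[0,0,0]},
    {"travel":[0,0,0],"delta_rot":[0,0,0]},
    {"travel":[0,0,0],"delta_rot":[0,0,0]}
  ]
}}

```text
time_s: 17.43
position: [0.5098, -0.1583, 0.14]
tool_rot: [-2.22, -2.22, 0.005]
force: [-0.7, 2.1, 3.6]
opening: 0.0501
finger_force: 51.4
```

Held. Turn clockwise with a light downward bias.

{"name": "arm_command", "arguments": {
  "moves": [
    {"travel":[0,0,-0.002],"delta_rot":[0,0,-0.01]},
    {"travel":[0,0,-0.004],"delta_rot":[0,0,-0.02]},
    {"travel":[0,0,-0.004],"delta_rot":[0,0,-0.03]},
    {"travel":[0,0,-0.004],"delta_rot":[0,0,-0.035]},
    {"travel":[0,0,-0.004],"delta_rot":[0,0,-0.04]}
  ]
}}

```text
time_s: 17.85
position: [0.5101, -0.1583, 0.1389]
tool_rot: [-2.482, -1.922, 0.004]
force: [2.8, 0.2, -0.2]
opening: 0.0502
finger_force: 51.8
```

{"name": "arm_command", "arguments": {
  "moves": [
    {"travel":[0,0,0],"delta_rot":[0,0,-0.004]},
    {"travel":[0,0,0],"delta_rot":[0,0,-0.008]},
    {"travel":[0,0,0],"delta_rot":[0,0,-0.012]},
    {"travel":[0,0,0],"delta_rot":[0,0,-0.016]},
    {"travel":[0,0,0],"delta_rot":[0,0,-0.02]}
  ]
}}

```text
time_s: 18.27
position: [0.5104, -0.1583, 0.1388]
tool_rot: [-2.597, -1.763, 0.003]
force: [7.0, 0.7, -3.7]
opening: 0.0501
finger_force: 52.1
```

{"name": "arm_command", "arguments": {
  "moves": [
    {"travel":[0,0,-0.008],"delta_rot":[0,0,0]},
    {"travel":[0,0,-0.008],"delta_rot":[0,0,0]},
    {"travel":[0,0,-0.008],"delta_rot":[0,0,0]}
  ]
}}

```text
time_s: 18.52
position: [0.5104, -0.1585, 0.1369]
tool_rot: [-2.596, -1.765, 0.003]
force: [6.7, -2.0, -1.2]
opening: 0.0499
finger_force: 52.3
```

No resistance, so it may already be dropping. Keep going down slowly.

{"name": "arm_command", "arguments": {
  "moves": [
    {"travel":[0,0,-0.004],"delta_rot":[0,0,0]},
    {"travel":[0,0,-0.008],"delta_rot":[0,0,0]},
    {"travel":[0,0,-0.012],"delta_rot":[0,0,0]},
    {"travel":[0,0,-0.012],"delta_rot":[0,0,0]}
  ]
}}

```text
time_s: 18.85
position: [0.5104, -0.1586, 0.1342]
tool_rot: [-2.597, -1.765, 0.003]
force: [6.4, -0.9, 3.0]
opening: 0.0501
finger_force: 52.6
```

{"name": "arm_command", "arguments": {
  "moves": [
    {"travel":[0.003,0,-0.004],"delta_rot":[0,0,0]},
    {"travel":[0.003,0,-0.01],"delta_rot":[0,0,0]},
    {"travel":[0.003,0,-0.016],"delta_rot":[0,0,0]},
    {"travel":[0.003,0,-0.02],"delta_rot":[0,0,0]},
    {"travel":[0.003,0,-0.02],"delta_rot":[0,0,0]}
  ]
}}

```text
time_s: 19.27
position: [0.5106, -0.1588, 0.1294]
tool_rot: [-2.596, -1.765, 0.005]
force: [-1.3, -2.7, 9.2]
opening: 0.05
finger_force: 53.0
```

{"name": "arm_command", "arguments": {
  "moves": [
    {"travel":[0,0,-0.004],"delta_rot":[0,0,0]},
    {"travel":[0,0,-0.008],"delta_rot":[0,0,0]},
    {"travel":[0,0,-0.012],"delta_rot":[0,0,0]},
    {"travel":[0,0,-0.012],"delta_rot":[0,0,0]}
  ]
}}

```text
time_s: 19.6
position: [0.5109, -0.1592, 0.1285]
tool_rot: [2.598, 1.766, -0.004]
force: [-10.8, -1.7, 35.5]
opening: 0.05
finger_force: 54.9
```

```bash
python3 - <<'E'
from h import *
s=manip.read_state(); print(s["position"],s["force"],s["torque"])
E
```

```text
[ 0.51090423 -0.15924075  0.12847498] [-10.827354    -1.68057305  35.52756577] [ 0.29538843  1.66072457 -0.09070184]
```

It stopped hard about 1.5 mm short of the expected travel, with a side load, so it is probably binding. Back off slightly, recentre, and press with a small wiggle.

{"name": "arm_command", "arguments": {
  "moves": [
    {"travel":[-0.001,0,0.012],"delta_rot":[0,0,0]},
    {"travel":[-0.001,0.002,0.012],"delta_rot":[0,0,-0.006]},
    {"travel":[-0.001,0.002,0.008],"delta_rot":[0,0,-0.006]},
    {"travel":[-0.001,0.002,0.004],"delta_rot":[0,0,0]},
    {"travel":[-0.001,0.002,0.004],"delta_rot":[0,0,0]}
  ]
}}

```text
time_s: 20.02
position: [0.5108, -0.1588, 0.1287]
tool_rot: [-2.596, -1.769, 0.004]
force: [-4.2, -5.4, 23.0]
opening: 0.0497
finger_force: 53.9
```

{"name": "arm_command", "arguments": {
  "moves": [
    {"travel":[0,0,-0.002],"delta_rot":[0,0,-0.006]},
    {"travel":[0,0,-0.002],"delta_rot":[0,0,-0.008]},
    {"travel":[0,0,-0.002],"delta_rot":[0,0,-0.008]}
  ]
}}

```text
time_s: 20.27
position: [0.511, -0.1589, 0.1286]
tool_rot: [2.642, 1.698, -0.003]
force: [-4.7, -4.9, 27.7]
opening: 0.0498
finger_force: 54.2
```

```bash
python3 - <<'E'
from h import *
s=manip.read_state(); print(s["position"],s["force"],s["torque"])
E
```

```text
[ 0.51100026 -0.15891586  0.12855614] [-4.73130936 -4.90682766 27.74410305] [-0.15128947  0.50001529  0.02246131]
```

```bash
python3 - <<'E'
from h import *
def hole(g,guess,r=14):
    x,y=map(int,guess); p=g[y-r:y+r,x-r:x+r]; m=(p<130).astype(np.uint8)
    n,l,st,c=cv2.connectedComponentsWithStats(m)
    return [(c[i]+[x-r,y-r],st[i,4]) for i in range(1,n) if st[i,4]>20], p.min(),p.max()
g0=cv2.cvtColor(cv2.imread("pics/p5.png"),cv2.COLOR_BGR2GRAY)
print("old",hole(g0,(240,228),20))
W=get_calibration("wrist"); w=capture("wrist"); cv2.imwrite("pics/w6.png",w); g=cv2.cvtColor(w,cv2.COLOR_BGR2GRAY)
for z in(.162,.164,.1655,.168): print(z,proj(W,[[.511,-.157,z]]))
print("new",hole(g,proj(W,[[.511,-.157,.164]])[0],26))
E
```

```text
old ([(array([240.03931624, 228.14188034]), np.int32(585))], np.uint8(80), np.uint8(226))
0.162 [[315.95844481 319.99183045]]
0.164 [[315.87368004 323.81912315]]
0.1655 [[315.80827557 326.77226117]]
0.168 [[315.69560491 331.8595591 ]]
new ([(array([320.57048748, 328.46113307]), np.int32(759))], np.uint8(81), np.uint8(227))
```

The image agrees that the collar moved with the gripper, with no slip. To confirm this is the true stop, I'll measure where the spring's 4 N step lies; it should be 8 mm above home.

{"name": "arm_command", "arguments": {
  "moves": [
    {"travel":[0,0,0.01],"delta_rot":[0,0,0]},
    {"travel":[0,0,0.02],"delta_rot":[0,0,0]},
    {"travel":[0,0,0.02],"delta_rot":[0,0,0]},
    {"travel":[0,0,0.02],"delta_rot":[0,0,0]}
  ]
}}

```text
time_s: 20.65
position: [0.5106, -0.1586, 0.132]
tool_rot: [-2.641, -1.699, 0.004]
force: [2.5, -5.0, 6.8]
opening: 0.0497
finger_force: 52.5
```

{"name": "arm_command", "arguments": {
  "moves": [
    {"travel":[0,0,0.006],"delta_rot":[0,0,0]},
    {"travel":[0,0,0.008],"delta_rot":[0,0,0]},
    {"travel":[0,0,0.008],"delta_rot":[0,0,0]},
    {"travel":[0,0,0.008],"delta_rot":[0,0,0]}
  ]
}}

```text
time_s: 20.98
position: [0.5105, -0.1586, 0.1336]
tool_rot: [-2.64, -1.699, 0.005]
force: [2.1, -6.0, 4.0]
opening: 0.0502
finger_force: 52.2
```

{"name": "arm_command", "arguments": {
  "moves": [
    {"travel":[0,0,0.006],"delta_rot":[0,0,0]},
    {"travel":[0,0,0.006],"delta_rot":[0,0,0]},
    {"travel":[0,0,0.006],"delta_rot":[0,0,0]},
    {"travel":[0,0,0.006],"delta_rot":[0,0,0]}
  ]
}}

```text
time_s: 21.32
position: [0.5105, -0.1585, 0.1351]
tool_rot: [-2.64, -1.699, 0.005]
force: [3.6, -6.1, 2.6]
opening: 0.0501
finger_force: 52.2
```

{"name": "arm_command", "arguments": {
  "moves": [
    {"travel":[0,0,0.004],"delta_rot":[0,0,0]},
    {"travel":[0,0,0.004],"delta_rot":[0,0,0]},
    {"travel":[0,0,0.004],"delta_rot":[0,0,0]},
    {"travel":[0,0,0.004],"delta_rot":[0,0,0]}
  ]
}}

```text
time_s: 21.65
position: [0.5105, -0.1585, 0.136]
tool_rot: [-2.64, -1.699, 0.005]
force: [3.6, -5.6, 2.4]
opening: 0.0503
finger_force: 52.1
```

{"name": "arm_command", "arguments": {
  "moves": [
    {"travel":[0,0,0.004],"delta_rot":[0,0,0]},
    {"travel":[0,0,0.004],"delta_rot":[0,0,0]},
    {"travel":[0,0,0.004],"delta_rot":[0,0,0]},
    {"travel":[0,0,0.004],"delta_rot":[0,0,0]}
  ]
}}

```text
time_s: 21.98
position: [0.5105, -0.1585, 0.137]
tool_rot: [-2.64, -1.699, 0.005]
force: [4.2, -5.2, 1.4]
opening: 0.0501
finger_force: 52.1
```

{"name": "arm_command", "arguments": {
  "moves": [
    {"travel":[0,0,0.004],"delta_rot":[0,0,0]},
    {"travel":[0,0,0.004],"delta_rot":[0,0,0]},
    {"travel":[0,0,0.004],"delta_rot":[0,0,0]},
    {"travel":[0,0,0.004],"delta_rot":[0,0,0]}
  ]
}}

```text
time_s: 22.32
position: [0.5105, -0.1585, 0.1378]
tool_rot: [-2.64, -1.699, 0.005]
force: [5.1, -5.7, -0.5]
opening: 0.0499
finger_force: 52.9
```

The step lies near z=0.137, about 8.4 mm above the stop at 0.1286, so that stop is home. Push back down and hold.

{"name": "arm_command", "arguments": {
  "moves": [
    {"travel":[0.001,-0.002,-0.01],"delta_rot":[0,0,0]},
    {"travel":[0.001,-0.002,-0.02],"delta_rot":[0,0,0]},
    {"travel":[0.001,-0.002,-0.03],"delta_rot":[0,0,0]},
    {"travel":[0.001,-0.002,-0.04],"delta_rot":[0,0,0]},
    {"travel":[0.001,-0.002,-0.045],"delta_rot":[0,0,0]}
  ]
}}

```text
time_s: 22.73
position: [0.511, -0.159, 0.1284]
tool_rot: [-2.641, -1.7, 0.003]
force: [-8.4, -1.5, 38.8]
opening: 0.0502
finger_force: 55.9
```

{"name": "arm_command", "arguments": {
  "moves": [
    {"travel":[0,0,0],"delta_rot":[0,0,0]},
    {"travel":[0,0,0],"delta_rot":[0,0,0]},
    {"travel":[0,0,0],"delta_rot":[0,0,0]},
    {"travel":[0,0,0],"delta_rot":[0,0,0]},
    {"travel":[0,0,0],"delta_rot":[0,0,0]}
  ]
}}

```text
time_s: 23.15
position: [0.511, -0.159, 0.1285]
tool_rot: [-2.641, -1.7, 0.003]
force: [-6.5, -2.2, 28.9]
opening: 0.05
finger_force: 55.2
```

Firmly at the stop, holding with 29 N. Handing in.

```bash
python3 -c "
from rig import manip
print(manip.job_done())"
```

```text
the job is handed in; nothing more can be done
None
```

The job is handed in: all six balls are in the bowl, the empty cup is back upright on the bench, and the collar is turned onto its pin and held fully down at about 29 N. My first grip on the collar was 26 mm off centre and pressed its edge before I corrected it. The collar's fully-down position rests on its spring response, because its travel from the start measured 11.5 mm, not 13 mm.

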